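# Swing the keeper bar aside and bring the heat-sink board to the inspection stand

## Robot

A 6-joint arm with a two-finger parallel gripper is mounted at the origin on a cart in front of the work surface, level with it; the furniture and walls round the work are solid. World frame = base frame: x ahead of the robot, y to its left, z up, the work surface at z = 0. Lengths are in m, angles in rad, forces in N, time in s.
With the tool pointing down it reaches from about 0.25 to 0.725 m from the base axis. Payload 4 kg.
Tool frame: the origin (TCP) lies midway between the tips of the shut fingers; the grasp point (between the pads) lies bot.pinch_z behind it (bot.pinch_z is the distance from the TCP to the grasp point, in m); z points along the fingers, y is the line along which they close (so a half turn about z gives the same grasp; the last joint's range is limited). The gripper opens to 85 mm and grips with 20 to 120 N. Pads are 22 mm wide; open, the fingers measure 114 mm over their backs; the gripper's body (76 mm by 85 mm) begins 54 mm behind the grasp point. The pads swing forward as they close: fully open they stand 13 mm farther back than shut.
Start: joints at [-1.279, 0.241, 0.005, 1.335, 0, 1.571], TCP at [0.144, -0.479, 0.231] pointing down, gripper open.
Joint ranges: [-2.72, 2.72], [-1.05, 1.87], [-1.09, 1.28], [-1.99, 2.15], [-1.42, 1.44], [-3.14, 3.14]. Speed limits (rad/s): [2.79, 2.79, 3.14, 3.14, 3.14, 3.14].

## Interface

Orientations are given as a unit quaternion [x, y, z, w].
In Python, from workcell import bot, cams, ticket gives the robot as it stands (bot), with the cameras (cams) and the job (ticket).
- The arm moves only by the tool jog_arm, called after ">>>" as a command line: name --argument value ..., lists and objects as JSON in quotes. Schema: {"type":"object","properties":{"increments":{"type":"object","properties":{"rows":{"type":"array","items":{"type":"array","items":{"type":"number"},"minItems":7,"maxItems":7},"minItems":1,"maxItems":10}},"additionalProperties":false,"required":["rows"]},"only":{"type":"string"},"quiet":{"type":"boolean"},"lines":{"type":"string"}},"required":["increments"],"additionalProperties":false}. increments is an object whose key "rows" holds a list of rows, 1 to 10 of them, each of 7 numbers: a rotation vector rx, ry, rz in fractions of the full range, 1 being pi rad, then dx, dy, dz in a scale on which 1.0 is 75 cm, then the finger opening in m; each row is the pose to reach, as a shift and turn from the pose commanded when the call began, along the tool's axes at that moment; what a row does not reach only later rows make up. A row lasts 1/8 s, in which the tool goes at most 0.0625 m and 0.188 rad, less where a joint would pass 70% of its speed; a pose out of reach is approached as far as the arm can. The fingers move at their own pace and stop on an object; the grip force is fixed at half the most. Time passes only in rows, so rows that do not move let the fingers close. The tool returns the time, the measured TCP pose, the force, the opening and the grip force at its end. only (a regular expression) keeps the lines of the reply that match it, lines (a string "A,B") keeps lines A to B, and quiet returns only ok. Input that does not fit is refused with a message, and nothing moves.
- bot.get_obs(): the state, without advancing time (a new reading comes with each control period).
- cams.camera(name): name is "side" or "top" or "wrist"; returns the picture (384x512x3 uint8, red, green, blue); there is no depth.
- cams.calibration(name): a dict with "mtx" (3x3 intrinsics, pixels), "k1" (the pictures are not rectified: a ray, as slopes to the right and down, at radius r is drawn at 1 + k1 r^2 times it, then the intrinsics apply), "R" (3x3) and "t" (3): a world point X has camera coordinates R X + t. Camera axes: x right, y down, z forward; pixel columns grow to the right and rows downward; lengths in m; the calibration is good to about 2 mm. A picture is of the moment at which its call begins: read the wrist's pose just before it. calibration takes no time and is no camera call; for the wrist camera it gives the pose at the moment of the call.
- ticket.job_done(): hands the job in; it is judged then, once.
The state is a dict: "clock": time; "joint_pos": joint angles; "joint_vel": joint speeds; "tau": joint torques, N m; "eef_pos": TCP position; "tool_rot": TCP orientation; "ft_force": force on the tool from outside, world axes, zero at the start; "ft_torque": the same for the moment, N m; "grip_width": finger opening in m; "grasp_force": force on a finger pad.
Only numpy, scipy, OpenCV 4.12 (cv2) and the standard library are available. Lean on these libraries where they do the work, as an engineer would, in place of code of your own. Each camera call takes 0.05 s, during which the arm holds its last target. There are 200 camera calls.

## Task

Of the two circuit boards standing in the rack, the one with the finned metal heat sink is due for inspection. A steel keeper bar lies over them: push it round to the left until it lies over neither board, draw that board straight up out of its slots by its top edge, and stand it on the ledge of the inspection stand, about in the middle, leaning back against the back plate with its heat sink to the front. Leave the other board in the rack and the things on the bench where they are; the keeper bar may stay open.

Things in the scene. Friction and masses are not known exactly. Their poses are not given: they have to be found in the camera images.
- rack: Fixed board rack; grey base 190 (x) x 130 (y) x 10 mm, origin at the centre of its underside; x axis away from the robot, y to the left (turned up to 0.3 rad). Side walls at y = +-54 mm, 120 mm long, up to z = 81 mm, with black ribs that form two 6 mm wide slots at x = -35 and +35 mm. A board stands in each, face toward -x, foot at z = 10 mm. Which board is in which slot varies.
- keeper (a joint): Angle of the steel keeper bar, rad: 0 = straight along the rack's -x over both boards; grows to 1.65 as its free front end swings to the rack's left (+y). Starts at 0 to 0.25. Its stiff hinge takes about 0.1 N m (1 N at the pin) and stays where left. The bar is 14 mm wide, from z = 125 to 135 mm, 5 mm above the boards' tops; it ends 158 mm from the pivot.
- keeper_pivot (a point): Point on the vertical pivot axis of the keeper bar at half its height (z = 130 mm), at x = +82 mm, y = 0 in the rack; a post of 16 mm diameter stands under it, and the pivot cap reaches z = 142 mm.
- keeper_pin (a point): Centre of the black upright pin on the keeper bar's free end, 150 mm from the pivot; pin diameter 12 mm, from z = 135 to 155 mm.
- power_board: The board to move: green circuit board 3 mm thick (x), 100 mm wide (y), with a silver finned heat sink on its -x face and a black stiffening bar along its top edge; 110 mm high in all, about 0.12 kg. Origin at the centre of its lower edge; z up along the board.
- board_grip (a point): Centre of the board's black top bar, where to grip it: bar 12 mm thick (x), 96 mm wide (y), 14 mm high; this point is 103 mm above the board's lower edge and 7 mm below its top.
- heat_sink (a point): Point in the middle of the heat sink, 18 mm in front of the board's middle plane and 48 mm above its lower edge; the heat sink is 44 mm wide, 36 mm high (30 to 66 mm above the lower edge) and stands out to 20 mm from the middle plane.
- plain_board: The other board, of the same size and with the same top bar, with only flat black chips on its -x face; stays in the rack. Origin at the centre of its lower edge.
- stand: Fixed inspection stand; grey base 110 (x) x 160 (y) x 8 mm; x axis away from the robot, y to the left (turned up to 0.3 rad); origin on the bench, 15 mm nearer the robot than the base's centre. A lip at x = -22 to -16 mm stands 13 mm over the base; a back plate 130 mm wide starts at x = +6 mm and leans back 20 degrees (0.35 rad), its top at x = 29, z = 72 mm. Between them is the ledge, 22 mm.
- stand_ledge (a point): Middle of the ledge on the base top: x = -5 mm, y = 0, z = 8 mm in the stand. The front-heavy board falls forward if let go upright; let go while leaning back with the plate, it rests there.
- tape: Bystander: orange-brown tape roll lying flat, 72 mm across, 19 mm high.
- dish: Bystander: small round dish of screws, 73 mm across, 23 mm high.
- spool: Bystander: solder spool standing upright, 60 mm across, 50 mm high.
- marker: Bystander: marker pen lying down, 137 x 14 mm.

How it is judged:
On the way, in this order (a step that is already met when the one before it is completed fails the run):
1. the keeper bar is swung clear of both boards (beyond 0.95 rad) while the heat-sink board still stands in its slots (value of joint keeper above 0.95 rad and distance of power_board from where it was at the start of the episode below 0.015 m), for 0.1 s.
2. the heat-sink board is drawn up clear of the slots (its lower edge over 80 mm above the bench) (height (world z) of power_board above 0.08 m), for 0.1 s.
At the end, for the whole second after the job is handed in: The heat-sink board stands at rest on the stand's ledge between lip and back plate, its lower edge down on the base and within 35 mm of the middle, leaning back by 0.1 to 0.7 rad, square to the stand within 0.3 rad, heat sink to the front; the other board is within 15 mm of where it stood (x of power_board in the frame of stand between -0.02 and 0.012 m and y of power_board in the frame of stand between -0.035 and 0.035 m and z of power_board in the frame of stand between 0.003 and 0.02 m and angle between power_board's own z axis and vertical between 0.1 and 0.7 rad and angle between the y axis of power_board and the y axis of stand, either way round below 0.3 rad and x of heat_sink in the frame of stand below 0.014 m and linear speed of power_board below 0.02 m/s and angular speed of power_board below 0.2 rad/s and distance of plain_board from where it was at the start of the episode below 0.015 m); the robot touches nothing.
It fails at once if the other board is pulled out of the rack or shifted by more than 25 mm (distance of plain_board from where it was at the start of the episode above 0.025 m).
It fails at once if the tape roll is moved by more than 40 mm (distance of tape from where it was at the start of the episode above 0.04 m).
It fails at once if the screw dish is moved by more than 40 mm (distance of dish from where it was at the start of the episode above 0.04 m).
It fails at once if the solder spool is moved by more than 40 mm (distance of spool from where it was at the start of the episode above 0.04 m).
It fails at once if the marker pen is moved by more than 40 mm (distance of marker from where it was at the start of the episode above 0.04 m).
It also fails if it takes over 58 s, if anything falls off the work surface, if the arm or the gripper's body presses on something with over 40 N, if the wrist force passes 120 N, or if a joint passes its speed limit or range.

## Working session

There is one attempt and no reset: what is moved stays moved. The work goes in short steps, Python scripts to look and compute and a tool call to move; the robot and the scene stay as the last step left them, time stands still between calls to the robot, and variables do not carry over. Pictures are saved under pics/ and viewed, at most 10 in all, crops included, and the job is handed in when it is done.

```bash
ls; mkdir -p pics
```

Run:
```python
from workcell import bot, cams, ticket
import cv2,numpy as np
np.set_printoptions(precision=4,suppress=True)
o=bot.get_obs();print({k:o[k] for k in('clock','eef_pos','tool_rot','ft_force','grip_width')},bot.pinch_z)
for n in('top','side'):
    im=cams.camera(n);cv2.imwrite(f'pics/{n}0.png',im[:,:,::-1]);c=cams.calibration(n);print(n,c)
a=cv2.imread('pics/top0.png');b=cv2.imread('pics/side0.png')
```

```text
pics
workcell.py
{'clock': 0.0, 'eef_pos': array([ 0.1437, -0.4782,  0.2304]), 'tool_rot': array([ 0.9894,  0.1454, -0.0001, -0.001 ]), 'ft_force': array([ 0.4689, -0.1733, -0.5997]), 'grip_width': 0.08536902592572258} 0.0187
top {'mtx': array([[449.1588,   0.    , 254.8265],
       [  0.    , 449.1588, 188.7495],
       [  0.    ,   0.    ,   1.    ]]), 'k1': -0.13898691163196292, 'R': array([[-0.0278, -0.9996, -0.0035],
       [-0.9963,  0.028 , -0.0812],
       [ 0.0812,  0.0012, -0.9967]]), 't': array([-0.043 ,  0.5717,  1.4306])}
side {'mtx': array([[435.8884,   0.    , 267.5786],
       [  0.    , 435.8884, 189.6122],
       [  0.    ,   0.    ,   1.    ]]), 'k1': -0.13010745986485317, 'R': array([[-0.9592, -0.2828, -0.0075],
       [-0.1474,  0.5222, -0.84  ],
       [ 0.2414, -0.8045, -0.5426]]), 't': array([0.5224, 0.2286, 1.3133])}
```

View pics/top0.png

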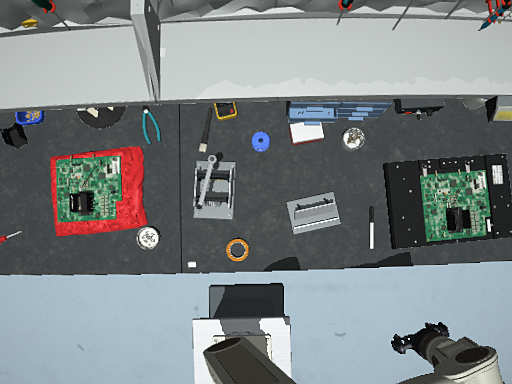

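View pics/side0.png

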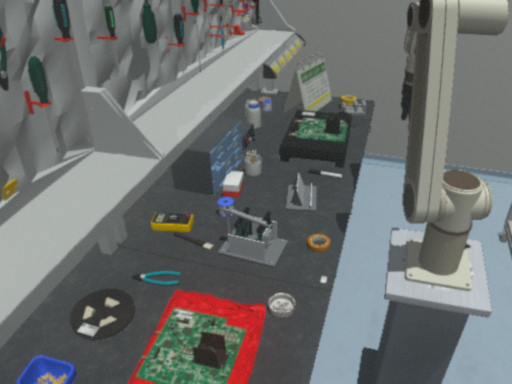

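The top view shows the rack at about (215,190) with the keeper's pivot at the top (211,158), and the stand at (314,211). The tape (237,250), marker (372,227), spool (261,141) and a dish (148,238) are also visible. I'll zoom in on the rack and stand in both views.

Run:
```python
import cv2,numpy as np
a=cv2.imread('pics/top0.png');b=cv2.imread('pics/side0.png')
r=lambda i:cv2.resize(i,(400,400),interpolation=cv2.INTER_CUBIC)
p=[a[145:225,180:260],a[175:255,275:355]]
cv2.imwrite('pics/c1.png',np.hstack([cv2.resize(q,(400,400),interpolation=cv2.INTER_CUBIC) for q in p]))
cv2.imwrite('pics/c2.png',cv2.resize(b[165:270,210:330],(800,600*0+700))[:600])
```

```text
(no output)
```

View pics/c1.png

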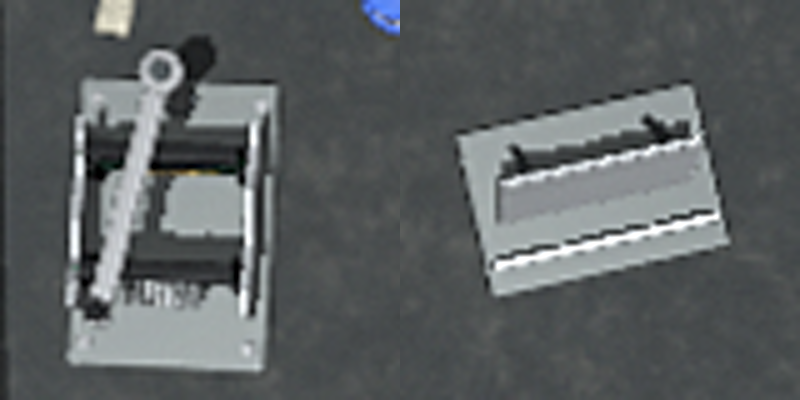

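View pics/c2.png

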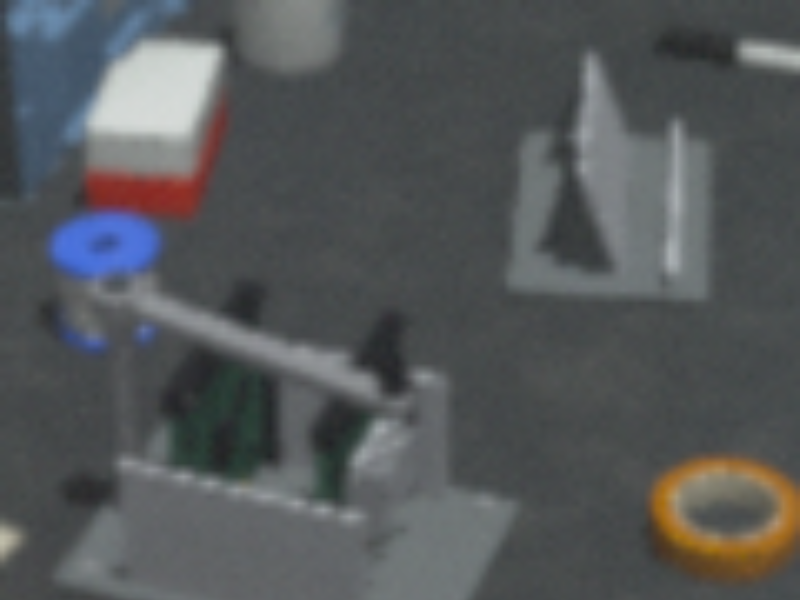

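The finned board is in the front slot: the bright fins show just in front of the front bar, at about (215,203) in the full image, and the rear board has only flat chips. Next I'll compute the geometry from the corner, cap and pin pixels.

Create h.py:
```python
import numpy as np,cv2
from scipy.spatial.transform import Rotation as Ro
from workcell import bot, cams, ticket
np.set_printoptions(precision=4,suppress=True)
def ray(c,uv):
    d=np.array([(uv[0]-c['mtx'][0,2])/c['mtx'][0,0],(uv[1]-c['mtx'][1,2])/c['mtx'][1,1]]);s=d.copy()
    for _ in range(20): s=d/(1+c['k1']*(s@s))
    R=np.array(c['R']);return -R.T@c['t'],R.T@np.r_[s,1]
def plane(c,uv,z):
    o,d=ray(c,uv);return o+d*(z-o[2])/d[2]
def proj(c,X):
    p=np.array(c['R'])@X+c['t'];s=p[:2]/p[2];s=s*(1+c['k1']*(s@s));return s*c['mtx'][0,0]+np.array(c['mtx'])[:2,2]
def tool(dp_world=None,target=None,Rt=None):
    """rows relative to measured pose: world target pos/rot -> rotvec, shift in tool axes"""
    o=bot.get_obs();R=Ro.from_quat(o['tool_rot'])
    print('rotvec',(R.inv()*Rt).as_rotvec() if Rt is not None else 0,'shift',R.inv().apply(np.array(target)-o['eef_pos']))
```

Run:
```python
from h import *
c=cams.calibration('top')
P=lambda off,l,z:np.array([plane(c,(off[0]+(u+.5)/5-.5,off[1]+(v+.5)/5-.5),z) for u,v in l])
r=P((180,145),[(85,80),(280,87),(263,371),(67,362)],.01)
s=P((275,175),[(58,135),(290,85),(328,243),(93,296)],.008)
for n,q in(('rack',r),('stand',s)):
    print(n,q[:,:2].tolist(),'sides',np.linalg.norm(q-np.roll(q,-1,0),axis=1),'ctr',q.mean(0))
    x=(q[0]+q[1]-q[2]-q[3])[:2];y=(q[0]+q[3]-q[1]-q[2])[:2];print('yaw',np.arctan2(x[1],x[0]),np.arctan2(-y[0],y[1]))
pv=P((180,145),[(161,69)],.142)[0];pin=P((180,145),[(95,305)],.155)[0];print('pivot',pv,'pin',pin,np.linalg.norm((pv-pin)[:2]))
for n,l in(('bar_near(front bar L,R edge top)',[(82,262),(243,270)]),('rearbar',[(85,150),(247,158)])):
    print(n,P((180,145),l,.12))
```

```text
rack [[0.669782910261911, 0.13012649101874718], [0.6612988167155149, 0.001673372709689952], [0.47544706995909164, 0.01727996048465774], [0.4846570451886806, 0.1451335282593789]] sides [0.1287 0.1865 0.1282 0.1857] ctr [0.5728 0.0736 0.01  ]
yaw -0.08233493275575718 -0.06892539702746021
stand [[0.5265975096492818, -0.16022087871399635], [0.5549994930333707, -0.31379827271245053], [0.45081913118548456, -0.3346955012048591], [0.4211607265044571, -0.17961575974480537]] sides [0.1562 0.1063 0.1579 0.1072] ctr [ 0.4884 -0.2471  0.008 ]
yaw 0.1899014301269886 0.1859337080214763
pivot [0.6554 0.0671 0.142 ] pin [0.5145 0.1075 0.155 ] 0.14658092657794247
bar_near(front bar L,R edge top) [[0.5424 0.1194 0.12  ]
 [0.5349 0.022  0.12  ]]
rearbar [[0.6105 0.1164 0.12  ]
 [0.6028 0.018  0.12  ]]
```

Rack centre is (0.573, 0.074) with yaw −0.076, and the pivot prediction agrees to 1 mm. The keeper is at about 0.20 rad. The stand's origin is (0.474, −0.250) with yaw 0.188. Now I'll move above the pin.

Units first: shifts go in shares of 75 cm and turns go in shares of pi rad. So 0.52 m / 0.75 = 0.6933, -0.456 m / 0.75 = -0.608, -2 rad / 3.1416 = -0.6366.

>>> jog_arm --increments '{"rows": [[0, 0, -0.6366, 0.6933, -0.608, 0, 0.04], [0, 0, -0.6366, 0.6933, -0.608, 0, 0.04], [0, 0, -0.6366, 0.6933, -0.608, 0, 0.04], [0, 0, -0.6366, 0.6933, -0.608, 0, 0.04], [0, 0, -0.6366, 0.6933, -0.608, 0, 0.04], [0, 0, -0.6366, 0.6933, -0.608, 0, 0.04], [0, 0, -0.6366, 0.6933, -0.608, 0, 0.04], [0, 0, -0.6366, 0.6933, -0.608, 0, 0.04], [0, 0, -0.6366, 0.6933, -0.608, 0, 0.04], [0, 0, -0.6366, 0.6933, -0.608, 0, 0.04]]}'

```text
clock: 1.35
eef_pos: [0.4759, 0.053, 0.231]
tool_rot: [0.465, 0.885, -0.0, -0.0]
ft_force: [0.9, 0.1, 0.4]
grip_width: 0.0398
grasp_force: 0.0
```

Run:
```python
from h import *
print(bot.get_obs()['joint_pos']);tool(target=(.511,.1085,.2),Rt=Ro.from_euler('z',2.3)*Ro.from_rotvec([np.pi,0,0]))
```

```text
[ 0.1111  0.1991 -0.0489  1.3231 -0.0004  1.0792]
rotvec [-0.0004  0.0002 -0.1266] shift [0.0259 0.0604 0.031 ]
```

To row units: 0.06 m / 0.75 = 0.08, 0.031 m / 0.75 = 0.0413, -0.127 rad / 3.1416 = -0.0404.

>>> jog_arm --increments '{"rows": [[0, 0, -0.0404, 0.0347, 0.08, 0.0133, 0.04], [0, 0, -0.0404, 0.0347, 0.08, 0.0413, 0.04], [0, 0, -0.0404, 0.0347, 0.08, 0.0413, 0.04], [0, 0, -0.0404, 0.0347, 0.08, 0.0413, 0.04]]}'

```text
clock: 1.85
eef_pos: [0.5101, 0.1056, 0.2006]
tool_rot: [0.412, 0.911, -0.0, -0.0]
ft_force: [-1.0, -0.5, -0.2]
grip_width: 0.0399
grasp_force: 0.0
```

Run:
```python
from h import *
c=cams.calibration('wrist');im=cams.camera('wrist');cv2.imwrite('pics/w1.png',im[:,:,::-1])
for n,X in dict(pin=(.511,.1085,.155),pinb=(.511,.1085,.135),grip=(.5379,.0763,.12),piv=(.655,.0672,.142)).items(): print(n,proj(c,np.array(X)))
print(bot.get_obs()['eef_pos'])
```

```text
pin [256.0457 207.9991]
pinb [255.7703 198.0681]
grip [253.9847 244.7144]
piv [361.4393 358.8402]
[0.5104 0.1055 0.2012]
```

View pics/w1.png

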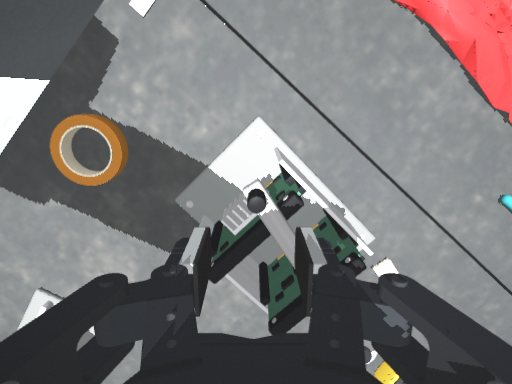

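The wrist view shows the pin at (256,201), about 7 px from the prediction, and the fins at (238,215) on the front board. I'll refine the pin position and the front bar ends.

Run:
```python
from h import *
c=cams.calibration('wrist')
pin=plane(c,(256,199),.155);print('pin',pin)
v=np.array([.655,.0672])-pin[:2];print(np.linalg.norm(v),'alpha',np.arctan2(-v[1],v[0]))
Rt=Ro.from_euler('z',2.3)*Ro.from_rotvec([np.pi,0,0])
tool(target=(*pin[:2],.136),Rt=Rt)
# arc waypoints in tool axes relative to pin start
pv=np.array([.655,.0672])
for a in (.29,.5,.7,.9,1.1,1.3,1.42):
    p=pv+.15*np.array([-np.cos(a),np.sin(a)]);print(a,p,Rt.inv().apply(np.r_[p-pin[:2],0]))
```

```text
pin [0.5076 0.1126 0.155 ]
0.15422174583035927 alpha 0.2988484363391237
rotvec [ 0.0007  0.0005 -0.0074] shift [0.0072 0.0025 0.0652]
0.29 [0.5113 0.1101] [-0.0043  0.001   0.    ]
0.5 [0.5234 0.1391] [0.0093 0.0294 0.    ]
0.7 [0.5403 0.1638] [0.0164 0.0585 0.    ]
0.9 [0.5618 0.1847] [0.0177 0.0884 0.    ]
1.1 [0.587  0.2009] [0.013 0.118 0.   ]
1.3 [0.6149 0.2117] [0.0025 0.146  0.    ]
1.42 [0.6325 0.2155] [-0.0065  0.1617  0.    ]
```

To row units: 0.063 m / 0.75 = 0.084, 0.04 m / 0.75 = 0.0533.

>>> jog_arm --increments '{"rows": [[0, 0, 0, 0.0067, 0.0027, 0.0267, 0.04], [0, 0, 0, 0.0067, 0.0027, 0.0533, 0.04], [0, 0, 0, 0.0067, 0.0027, 0.084, 0.04], [0, 0, 0, 0.0067, 0.0027, 0.084, 0.04], [0, 0, 0, 0.0067, 0.0027, 0.084, 0.04]]}'

```text
clock: 2.52
eef_pos: [0.5094, 0.1109, 0.1388]
tool_rot: [0.412, 0.911, 0.001, 0.001]
ft_force: [0.0, 0.6, -0.1]
grip_width: 0.04
grasp_force: 0.0
```

>>> jog_arm --increments '{"rows": [[0, 0, 0, 0.008, 0.02, 0, 0.04], [0, 0, 0, 0.016, 0.04, 0, 0.04], [0, 0, 0, 0.0227, 0.06, 0, 0.04], [0, 0, 0, 0.0253, 0.08, 0, 0.04], [0, 0, 0, 0.028, 0.1, 0, 0.04], [0, 0, 0, 0.0267, 0.12, 0, 0.04], [0, 0, 0, 0.024, 0.14, 0, 0.04], [0, 0, 0, 0.02, 0.16, 0, 0.04], [0, 0, 0, 0.0133, 0.18, 0, 0.04], [0, 0, 0, 0.008, 0.1947, 0, 0.04]]}'

```text
clock: 3.78
eef_pos: [0.6152, 0.2135, 0.1368]
tool_rot: [0.411, 0.912, 0.0, 0.0]
ft_force: [-0.4, 0.3, -0.5]
grip_width: 0.04
grasp_force: 0.3
```

To row units: -0.08 m / 0.75 = -0.1067, 0.02 m / 0.75 = 0.0267.

>>> jog_arm --increments '{"rows": [[0, 0, 0, -0.012, 0.0173, 0, 0.04], [0, 0, 0, -0.016, 0.0267, 0, 0.04], [0, 0, 0, -0.016, 0.0267, 0, 0.04], [0, 0, 0, -0.016, 0.024, 0, 0.04], [0, 0, 0, -0.016, 0.0213, -0.0533, 0.04], [0, 0, 0, -0.016, 0.0213, -0.1067, 0.04], [0, 0, 0, -0.016, 0.0213, -0.1067, 0.04]]}'

```text
clock: 4.65
eef_pos: [0.6358, 0.2146, 0.2225]
tool_rot: [0.411, 0.911, 0.003, 0.003]
ft_force: [0.9, -0.5, 0.4]
grip_width: 0.0398
grasp_force: 0.0
```

Run:
```python
from h import *
im=cams.camera('top');cv2.imwrite('pics/t2.png',im[:,:,::-1])
# grip pose: 45 mm above, tool y along rack x
Rt=Ro.from_euler('z',1.495)*Ro.from_rotvec([np.pi,0,0])
tool(target=(.538,.074,.22),Rt=Rt)
```

```text
rotvec [ 0.0049 -0.0001  0.7988] shift [-0.0411 -0.1653 -0.0008]
```

To row units: -0.165 m / 0.75 = -0.22, -0.041 m / 0.75 = -0.0547, 0.8 rad / 3.1416 = 0.2546.

>>> jog_arm --increments '{"rows": [[0.0016, 0, 0.2546, -0.0547, -0.22, 0, 0.045], [0.0016, 0, 0.2546, -0.0547, -0.22, 0, 0.045], [0.0016, 0, 0.2546, -0.0547, -0.22, 0, 0.045], [0.0016, 0, 0.2546, -0.0547, -0.22, 0, 0.045], [0.0016, 0, 0.2546, -0.0547, -0.22, 0, 0.045], [0.0016, 0, 0.2546, -0.0547, -0.22, 0, 0.045]]}'

```text
clock: 5.45
eef_pos: [0.5363, 0.0737, 0.2161]
tool_rot: [0.734, 0.68, -0.003, -0.002]
ft_force: [0.0, -0.6, -0.6]
grip_width: 0.0447
grasp_force: 0.0
```

Run:
```python
from h import *
c=cams.calibration('wrist');im=cams.camera('wrist')[:,:,::-1];t=cams.camera('top')[:,:,::-1]
pin=[proj(c,np.array(X)) for X in((.538,.0763,.12),)];print(pin)
cv2.imwrite('pics/w2.png',np.hstack([cv2.resize(im[100:340,130:390],(433,400)),cv2.resize(t[140:230,180:260],(356,400))]))
print(bot.get_obs()['eef_pos'])
```

```text
[array([255.1267, 184.4727])]
[0.5367 0.074  0.2164]
```

View pics/w2.png

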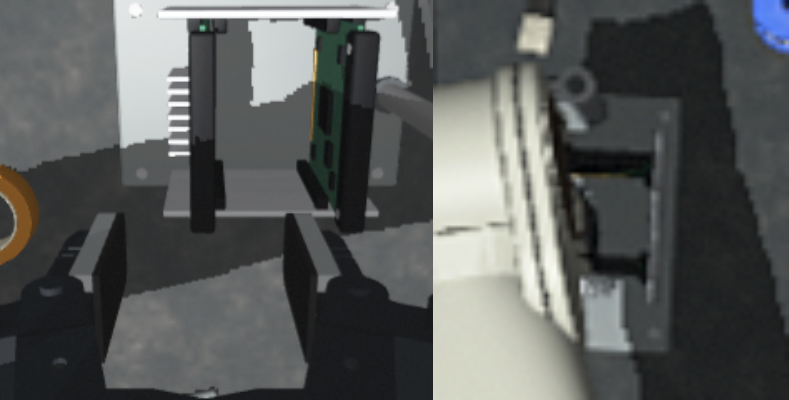

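Run:
```python
from h import *
c=cams.calibration('wrist')
f=lambda p:((p-[130,100])*[1.665,1.667]).round()
for n,X in dict(piv=(.655,.0672,.135),post=(.655,.0672,.0),).items(): print(n,f(proj(c,np.array(X))))
for a in(1.0,1.2,1.4):
  for r in(.05,.1,.15): print(a,r,f(proj(c,np.array([.655-r*np.cos(a),.0672+r*np.sin(a),.135]))))
A=[plane(c,(130+u/1.665,100+v/1.667),.12) for u,v in((203,31),(203,232),(368,31),(352,232))];print(A[0],A[1],(A[0]+A[1])/2,'rear',A[2],A[3],(A[2]+A[3])/2)
print(c['t'],-np.array(c['R']).T@c['t'])
b=A[0]-A[1];yaw=np.arctan2(-b[0],b[1]);print('len',np.linalg.norm(b),'yaw',yaw)
m=(A[0]+A[1])/2
tool(target=(m[0],m[1],.095),Rt=Ro.from_euler('z',-.076+np.pi/2)*Ro.from_rotvec([np.pi,0,0]))
```

```text
piv [478. 152.]
post [382.  94.]
1.0 0.05 [418.  59.]
1.0 0.1 [353. -43.]
1.0 0.15 [ 280. -156.]
1.2 0.05 [441.  46.]
1.2 0.1 [399. -72.]
1.2 0.15 [ 352. -204.]
1.4 0.05 [465.  38.]
1.4 0.1 [450. -91.]
1.4 0.15 [ 433. -237.]
[0.5398 0.1262 0.12  ] [0.5326 0.031  0.12  ] [0.5362 0.0786 0.12  ] rear [0.6115 0.1208 0.12  ] [0.6045 0.0258 0.12  ] [0.608  0.0733 0.12  ]
[-0.5284  0.0774  0.3998] [0.5433 0.1434 0.3596]
len 0.0955531059511272 yaw -0.07635325578013852
rotvec [-0.0062  0.0022 -0.    ] shift [ 0.0048 -0.0001  0.1214]
```

The front bar measures 95.6 mm at yaw −0.076, which matches the model, and its centre is (0.536, 0.079). The grey piece at right is the pivot post. The keeper is out of the crop, so it is beyond 1.1 rad from the world −x axis, and clear. Descending to grip.

To row units: 0.121 m / 0.75 = 0.1613, 0.11 m / 0.75 = 0.1467, -0.006 rad / 3.1416 = -0.0019.

>>> jog_arm --increments '{"rows": [[-0.0019, 0.0006, 0, 0.0067, 0, 0.0533, 0.045], [-0.0019, 0.0006, 0, 0.0067, 0, 0.1067, 0.045], [-0.0019, 0.0006, 0, 0.0067, 0, 0.1467, 0.045], [-0.0019, 0.0006, 0, 0.0067, 0, 0.1613, 0.045], [-0.0019, 0.0006, 0, 0.0067, 0, 0.1613, 0.045]]}'

```text
clock: 6.18
eef_pos: [0.5369, 0.0789, 0.0958]
tool_rot: [0.734, 0.68, -0.0, 0.0]
ft_force: [0.3, 0.1, -0.4]
grip_width: 0.0451
grasp_force: 0.0
```

>>> jog_arm --increments '{"rows": [[0, 0, 0, 0, 0, 0, 0], [0, 0, 0, 0, 0, 0, 0], [0, 0, 0, 0, 0, 0, 0], [0, 0, 0, 0, 0, 0, 0], [0, 0, 0, 0, 0, 0, 0], [0, 0, 0, 0, 0, 0, 0]]}'

```text
clock: 6.92
eef_pos: [0.5385, 0.0791, 0.0979]
tool_rot: [0.734, 0.679, 0.002, 0.001]
ft_force: [-0.9, 0.2, 6.1]
grip_width: 0.0109
grasp_force: 59.7
```

To row units: -0.14 m / 0.75 = -0.1867, -0.11 m / 0.75 = -0.1467.

>>> jog_arm --increments '{"rows": [[0, 0, 0, 0, 0, -0.02, 0], [0, 0, 0, 0, 0, -0.04, 0], [0, 0, 0, 0, 0, -0.06, 0], [0, 0, 0, 0, 0, -0.0867, 0], [0, 0, 0, 0, 0, -0.1133, 0], [0, 0, 0, 0, 0, -0.1467, 0], [0, 0, 0, 0, 0, -0.1867, 0], [0, 0, 0, 0, 0, -0.1867, 0], [0, 0, 0, 0, 0, -0.1867, 0]]}'

```text
clock: 8.05
eef_pos: [0.5367, 0.0788, 0.2358]
tool_rot: [0.734, 0.679, 0.0, 0.0]
ft_force: [0.0, 0.6, -1.2]
grip_width: 0.0109
grasp_force: 58.7
```

Run:
```python
from h import *
c=cams.calibration('wrist');im=cams.camera('wrist')[:,:,::-1];t=cams.camera('top')[:,:,::-1];s=cams.camera('side')[:,:,::-1]
cv2.imwrite('pics/l1.png',np.hstack([cv2.resize(im,(400,300)),cv2.resize(s[100:290,160:400],(380,300))]))
S=Ro.from_euler('z',.188);so=np.array([.4737,-.2499,0])
for lean in(.35,):
    # board origin -> TCP : TCP is 84.3 mm (103-18.7) above lower edge
    Rt=S*Ro.from_euler('y',lean)*Ro.from_euler('z',np.pi/2)*Ro.from_rotvec([np.pi,0,0])
    for h in(.0,.02,.1):
        bo=np.array([.0,0,.009+h]);T=so+S.apply(bo)+S.apply(Ro.from_euler('y',lean).apply([0,0,.0843]));print(h,T);tool(target=T,Rt=Rt)
```

```text
0.0 [ 0.5021 -0.2445  0.0882]
rotvec [ 0.3466 -0.046  -0.2623] shift [-0.3248 -0.0089  0.1469]
0.02 [ 0.5021 -0.2445  0.1082]
rotvec [ 0.3466 -0.046  -0.2623] shift [-0.3248 -0.009   0.1269]
0.1 [ 0.5021 -0.2445  0.1882]
rotvec [ 0.3466 -0.046  -0.2623] shift [-0.3248 -0.0091  0.0469]
```

View pics/l1.png

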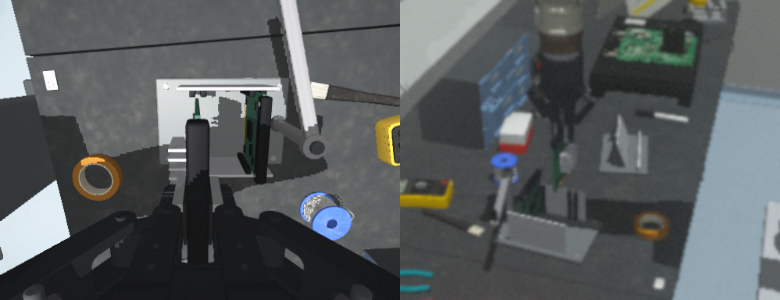

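The board is held clear of the rack, and the keeper bar points left, clear of both boards. Carrying it over to the stand with the tilt.

To row units: -0.325 m / 0.75 = -0.4333, -0.13 m / 0.75 = -0.1733, 0.347 rad / 3.1416 = 0.1105.

>>> jog_arm --increments '{"rows": [[0, 0, 0, -0.0533, 0, 0, 0], [0.0159, -0.0032, -0.0127, -0.1133, -0.004, 0, 0], [0.0318, -0.0048, -0.0255, -0.1733, -0.0067, 0, 0], [0.0509, -0.0064, -0.0382, -0.24, -0.0107, 0.0133, 0], [0.07, -0.0095, -0.0509, -0.3067, -0.0133, 0.0267, 0], [0.0891, -0.0127, -0.0668, -0.3733, -0.016, 0.04, 0], [0.1105, -0.0146, -0.0834, -0.4267, -0.0173, 0.0533, 0], [0.1105, -0.0146, -0.0834, -0.4333, -0.0173, 0.0627, 0], [0.1105, -0.0146, -0.0834, -0.4333, -0.0173, 0.0627, 0], [0.1105, -0.0146, -0.0834, -0.4333, -0.0173, 0.0627, 0]]}'

```text
clock: 9.45
eef_pos: [0.4993, -0.2431, 0.1898]
tool_rot: [0.628, 0.759, -0.133, -0.11]
ft_force: [0.1, -0.2, -1.5]
grip_width: 0.0106
grasp_force: 58.8
```

Run:
```python
from h import *
t=cams.camera('top')[:,:,::-1];s=cams.camera('side')[:,:,::-1];w=cams.camera('wrist')[:,:,::-1]
cv2.imwrite('pics/s1.png',np.hstack([cv2.resize(w,(400,300)),cv2.resize(s[140:230,250:360],(367,300))]))
cv2.imwrite('pics/s1side.png',s);o=bot.get_obs();print(o['joint_pos'])
S=Ro.from_euler('z',.188);so=np.array([.4737,-.2499,0])
R=Ro.from_quat(o['tool_rot']);foot=o['eef_pos']+R.apply([0,0,.0855]);print('foot in stand',S.inv().apply(foot-so))
print('tool y,z in stand',S.inv().apply(R.apply([[0,1,0],[0,0,1]])),R.inv().apply(S.apply(np.eye(3))))
```

```text
[-0.3566  0.6174  0.4168  1.6685 -0.1776  1.0521]
foot in stand [-0.0023  0.0015  0.1099]
tool y,z in stand [[ 0.9408  0.0007 -0.339 ]
 [-0.339  -0.0013 -0.9408]] [[-0.0011  0.9408 -0.339 ]
 [ 1.      0.0007 -0.0013]
 [-0.001  -0.339  -0.9408]]
```

View pics/s1.png

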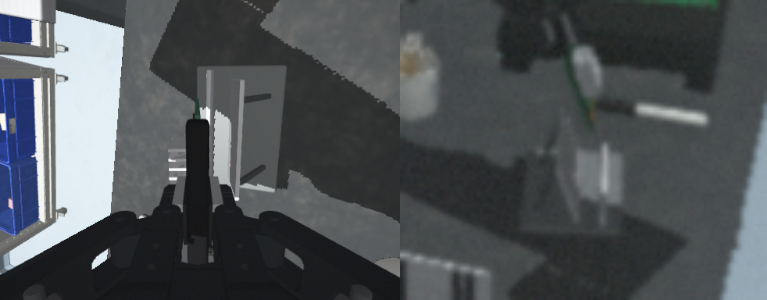

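Run:
```python
from h import *
c=cams.calibration('wrist');S=Ro.from_euler('z',.188);so=np.array([.4737,-.2499,0])
im=cams.camera('wrist')[:,:,::-1]
for n,p in dict(lipL=(-.019,.08,.021),lipmid=(-.019,.04,.021),plL=(.029,.065,.072),plR=(.029,-.065,.072),base1=(.07,.08,.008),base2=(.07,-.08,.008),base3=(-.04,.08,.008)).items():print(n,proj(c,so+S.apply(p)))
cv2.imwrite('pics/s2.png',cv2.resize(im[70:260,200:390],(600,600),interpolation=cv2.INTER_CUBIC))
```

```text
lipL [268.0951  84.219 ]
lipmid [267.5061 127.3996]
plL [308.3552 102.4762]
plR [301.1441 256.938 ]
base1 [368.79    83.6661]
base2 [353.1703 248.3372]
base3 [251.7865  84.7757]
```

View pics/s2.png

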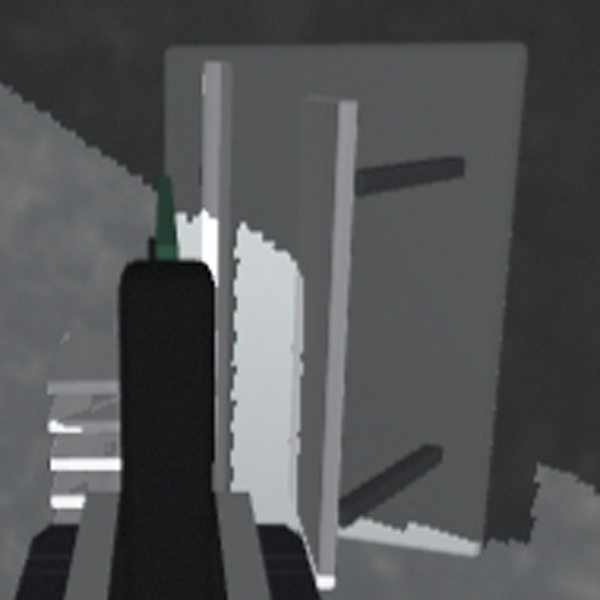

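The stand matches its predicted pixels to within about 2 mm. Descending vertically, then easing down to contact.

To row units: 0.085 m / 0.75 = 0.1133, 0.018 m / 0.75 = 0.024.

>>> jog_arm --increments '{"rows": [[0, 0, 0, -0.0013, 0.0067, 0.024, 0], [0, 0, 0, -0.0013, 0.0147, 0.0467, 0], [0, 0, 0, -0.0013, 0.024, 0.0707, 0], [0, 0, 0, -0.0013, 0.032, 0.0933, 0], [0, 0, 0, -0.0013, 0.04, 0.1133, 0], [0, 0, 0, -0.0013, 0.04, 0.1133, 0], [0, 0, 0, -0.0013, 0.04, 0.1133, 0]]}'

```text
clock: 10.52
eef_pos: [0.499, -0.2454, 0.0998]
tool_rot: [0.628, 0.759, -0.133, -0.11]
ft_force: [0.0, 0.2, -0.2]
grip_width: 0.0109
grasp_force: 58.8
```

>>> jog_arm --increments '{"rows": [[0, 0, 0, 0, 0.0013, 0.004, 0], [0, 0, 0, 0, 0.0027, 0.0067, 0], [0, 0, 0, 0, 0.0027, 0.0067, 0]]}'

```text
clock: 10.9
eef_pos: [0.4987, -0.2453, 0.0937]
tool_rot: [0.628, 0.759, -0.133, -0.11]
ft_force: [0.6, -0.4, -1.2]
grip_width: 0.0106
grasp_force: 58.8
```

```bash
python3 - <<'E'
from h import *
s=cams.camera('side')[:,:,::-1];cv2.imwrite('pics/d1.png',cv2.resize(s[140:230,250:360],(733,600),interpolation=cv2.INTER_CUBIC));o=bot.get_obs()
S=Ro.from_euler('z',.188);so=np.array([.4737,-.2499,0])
R=Ro.from_quat(o['tool_rot']);print('foot',S.inv().apply(o['eef_pos']+R.apply([0,0,.0855])-so),o['ft_force'])
E
```

```text
foot [-0.0037 -0.0002  0.0134] [ 0.3213 -0.2389 -1.283 ]
```

To row units: 0.003 m / 0.75 = 0.004, 0.002 m / 0.75 = 0.0027.

>>> jog_arm --increments '{"rows": [[0, 0, 0, 0, 0.0013, 0.0027, 0], [0, 0, 0, 0, 0.0013, 0.004, 0], [0, 0, 0, 0, 0.0013, 0.004, 0]]}'

```text
clock: 11.32
eef_pos: [0.4991, -0.2454, 0.0909]
tool_rot: [0.628, 0.759, -0.133, -0.11]
ft_force: [1.4, 0.1, 0.9]
grip_width: 0.0109
grasp_force: 59.2
```

>>> jog_arm --increments '{"rows": [[0, 0, 0, 0, 0, 0.0013, 0], [0, 0, 0, 0, 0.0013, 0.0027, 0], [0, 0, 0, 0, 0.0013, 0.0027, 0]]}'

```text
clock: 11.7
eef_pos: [0.4999, -0.2453, 0.0905]
tool_rot: [0.628, 0.759, -0.133, -0.109]
ft_force: [0.5, 1.7, 8.9]
grip_width: 0.0109
grasp_force: 60.3
```

To row units: 0.006 m / 0.75 = 0.008, -0.004 m / 0.75 = -0.0053.

>>> jog_arm --increments '{"rows": [[0, 0, 0, 0, 0, -0.0027, 0], [0, 0, 0, 0, 0.0027, -0.004, 0], [0, 0, 0, 0, 0.0053, -0.0047, 0], [0, 0, 0, 0, 0.008, -0.0053, 0], [0, 0, 0, 0, 0.008, -0.0053, 0]]}'

```text
clock: 12.32
eef_pos: [0.5053, -0.2441, 0.09]
tool_rot: [0.628, 0.759, -0.134, -0.111]
ft_force: [-2.6, -0.3, 3.2]
grip_width: 0.0107
grasp_force: 59.6
```

>>> jog_arm --increments '{"rows": [[0, 0, 0, 0, 0.0013, 0, 0], [0, 0, 0, 0, 0.0027, -0.0007, 0], [0, 0, 0, 0, 0.0027, -0.0007, 0]]}'

```text
clock: 12.7
eef_pos: [0.5069, -0.2438, 0.0899]
tool_rot: [0.628, 0.759, -0.134, -0.111]
ft_force: [-6.2, -0.5, 4.6]
grip_width: 0.0109
grasp_force: 59.7
```

Both contacts are felt, base and plate. I'll open slightly so the fingers still cage the bar, and look.

>>> jog_arm --increments '{"rows": [[0, 0, 0, 0, 0, 0, 0.02], [0, 0, 0, 0, 0, 0, 0.025], [0, 0, 0, 0, 0, 0, 0.025], [0, 0, 0, 0, 0, 0, 0.025], [0, 0, 0, 0, 0, 0, 0.025]]}'

```text
clock: 13.32
eef_pos: [0.5081, -0.2435, 0.0898]
tool_rot: [0.628, 0.759, -0.133, -0.11]
ft_force: [0.3, -0.8, 0.2]
grip_width: 0.0251
grasp_force: 0.0
```

Run:
```python
from h import *
s=cams.camera('side')[:,:,::-1];w=cams.camera('wrist')[:,:,::-1]
cv2.imwrite('pics/r1.png',np.hstack([cv2.resize(w[70:300,130:390],(400,354)),cv2.resize(s[140:230,250:360],(400,354),interpolation=cv2.INTER_CUBIC)]))
```

```text
(no output)
```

View pics/r1.png

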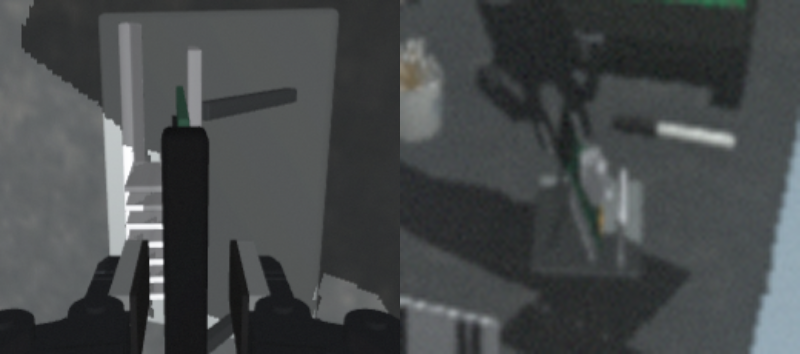

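The board leans against the plate behind the lip, free between the open fingers (bar at about (186,235) in the left panel). Now I'll retract along the tool axis.

To row units: -0.12 m / 0.75 = -0.16, -0.08 m / 0.75 = -0.1067.

>>> jog_arm --increments '{"rows": [[0, 0, 0, 0, 0, -0.0133, 0.027], [0, 0, 0, 0, 0, -0.0333, 0.027], [0, 0, 0, 0, 0, -0.06, 0.027], [0, 0, 0, 0, 0, -0.1067, 0.027], [0, 0, 0, 0, 0, -0.16, 0.027], [0, 0, 0, 0, 0, -0.16, 0.027], [0, 0, 0, 0, 0, -0.16, 0.027], [0, 0, 0, 0, 0, -0.16, 0.027]]}'

```text
clock: 14.42
eef_pos: [0.5472, -0.2358, 0.2015]
tool_rot: [0.628, 0.758, -0.134, -0.111]
ft_force: [-0.2, -0.2, -0.6]
grip_width: 0.027
grasp_force: 0.0
```

Run:
```python
from h import *
S=Ro.from_euler('z',.188);so=np.array([.4737,-.2499,0])
c=cams.calibration('wrist');a=cams.camera('wrist')
im=a[:,:,::-1];m=(im.max(2)<45).astype(np.uint8)
for n,f in dict(barL=(.0,.048),barR=(.0,-.048)).items():
    b=np.array([.0044,f[1],.008])+Ro.from_euler('y',.35).apply([0,0,.11]);print(n,'predicted',proj(c,so+S.apply(b)))
p=[proj(c,so+S.apply(np.array([.0044,y,.008])+Ro.from_euler('y',.35).apply([0,0,.11]))) for y in(.02,)][0]
u,v=p.round().astype(int);print('dark cols at row',v,np.where(m[v,u-40:u+40])[0]+u-40)
print(bot.get_obs()['eef_pos'])
cv2.imwrite('pics/f.png',im)
```

```text
barL predicted [252.8559 125.1674]
barR predicted [252.8026 245.2923]
dark cols at row 163 [246 247 248 249 250 251 252 253 254 255 256 257 258 259]
[ 0.5471 -0.2358  0.2015]
```

The bar sits within 1 px of where a 0.35 rad lean predicts, and the gripper is clear. Handing in.

```bash
python3 -c "
from workcell import bot, cams, ticket
print(ticket.job_done())"
```

```text
the job is handed in; nothing more can be done
None
```

I swung the keeper bar clear, drew the heat-sink board out of the front slot and stood it on the stand's ledge, leaning back about 0.35 rad with its heat sink to the front. I handed the job in after about 14.5 s on the robot's clock; the hand-in returned no verdict.

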